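Bolt the sample locker shut

ROBOT

A 6-joint arm with a two-finger parallel gripper is mounted at the origin on a cart in front of the work surface, level with it; the furniture and walls round the work are solid. World frame = base frame: x ahead of the robot, y to its left, z up, the work surface at z = 0. Lengths are in mm, angles in rad, forces in N, time in s.
With the tool pointing down it reaches from about 300 to 750 mm from the base axis. Payload 8.5 kg.
Tool frame: the origin (TCP) lies midway between the tips of the shut fingers; the grasp point (between the pads) lies 19 mm behind it; z points along the fingers, y is the line along which they close (so a half turn about z gives the same grasp; the last joint's range is limited). The gripper opens to 88 mm and grips with 3 to 60 N. Pads are 18 mm wide; open, the fingers measure 123 mm over their backs; the gripper's body (75 mm by 187 mm) begins 45 mm behind the grasp point.
Start: joints at [-1.522, 0.381, 1.297, -0, 1.464, -0.215], TCP at [143.408, -530.956, 238.748] pointing down, gripper open.
Joint ranges: [-3.11, 3.11], [-0.89, 2.33], [0.22, 2.48], [-1.42, 4.56], [0.17, 2.85], [-2.88, 2.88]. Speed limits (rad/s): [2.39, 2.39, 3.14, 3.14, 3.14, 3.14].

INTERFACE

Orientations are given as a rotation vector (axis times angle).
In Python, from cell import env gives the robot as it stands.
- The arm moves only by the shell command python3 -m crank 'ROWS' [OPENING] [FORCE]. ROWS is JSON, one flat list of numbers, 4 for each row, row after row: the shift along the tool's x, y, z scaled (see below), then the turn about the tool's z scaled (see below). In form: [x, y, z, roll, x, y, z, roll, ...]. A call has exactly 10 rows; each row is the pose to reach, as a shift and turn from the pose commanded when the call began, along the tool's axes at that moment; what a row does not reach only later rows make up. The controller multiplies each number of a shift by 20 cm and each number of a turn by 0.5 rad. A row lasts 1/8 s, in which the tool goes at most 62.5 mm and 10.7 degrees, less where a joint would pass 70% of its speed; a pose out of reach is approached as far as the arm can. A call with a number of a shift or a turn outside -1 to 1 is refused whole. A call with a gripper value outside its range is refused whole. OPENING is the closure, from 0 (fully open) to 1 (shut), set as the call begins (- or left out, the last holds). The fingers move at their own pace and stop on an object; FORCE is the grip in N (left out, the last holds). Time passes only in rows, so rows that repeat a pose let the fingers close, or fill a call up. It gives the time, the measured TCP pose, the force, the opening and the grip force at its end, in the units of the state.
- env.state(): the state, without advancing time (a new reading comes with each control period).
- env.read_camera(name): name is "side" or "top"; returns (picture, depth): 480x640x3 uint8, red, green, blue; 480x640 float32, mm along the optical axis (not along the pixel's ray), 0 where there is no reading.
- env.camera_info(name): a dict with "camera_matrix" (3x3 intrinsics, pixels), "k1" (the pictures are not rectified: a ray, as slopes to the right and down, at radius r is drawn at 1 + k1 r^2 times it, then the intrinsics apply), "R" (3x3) and "t" (3): a world point X has camera coordinates R X + t. Camera axes: x right, y down, z forward; pixel columns grow to the right and rows downward; lengths in mm; the calibration is good to about 2 mm. A picture is of the moment at which its call begins. camera_info takes no time and is no camera call.
- env.job_done(): hands the job in; it is judged then, once.
The state is a dict: "t": time; "joints": joint angles; "joint_velocities": joint speeds; "effort": joint torques, N m; "eef_pos": TCP position; "tool_rot": TCP orientation; "wrist_force": force on the tool from outside, world axes, zero at the start; "moment": the same for the moment, N m; "opening": finger opening in mm; "grasp_force": force on a finger pad.
Only numpy, scipy, OpenCV 4.12 (cv2) and the standard library are available. Lean on these libraries where they do the work, as an engineer would, in place of code of your own. Each camera call takes 0.05 s, during which the arm holds its last target. There are 200 camera calls.

TASK

The small desktop locker's door is shut but not bolted. Raise the bolt's hanging handle level, slide the bolt across to the left into the loop on the locker's frame, find the notch in the plate under the handle by feel, and turn the handle fully down into that notch; then let go. Work gently: never press the handle hard onto the plate where there is no notch or against the notch's sides, and leave the other things where they are.

Things in the scene. Friction and masses are not known exactly. Their poses are not given: they have to be found in the camera images.
- locker: Grey steel desktop locker with a white door, 130 deep x 300 wide x 125 mm high, fixed. Origin: centre of its underside on the desk. x axis from the front to the back, y along the front (to the left seen from the front), z up. The door face is the plane x = -65 mm. On the door are the bolt and the notch plate; on the frame at the left the loop that takes the rod's end.
- notch_mid (a point): Middle of the range in which the notch's centre may lie (rod = 70 mm), level with the bolt's axis, 36 mm before the door. The notch plate has slotted screw holes: the true notch lies up to 15 mm to either side along y (rod = 55 to 85 mm), differently each time, not measured: feel for it, pressing lightly while sliding, or look. Its axes are the locker's.
- plate_mid (a point): Same nominal middle, 22 mm lower. The upright steel notch plate stands 34 to 38 mm before the door. Notch 13 mm wide, open above, 28 mm deep, for the 9 mm square stem (2 mm play each side). The cheeks on both sides are 6 mm below the bolt's axis: the level handle passes over; pressed down it rests on them at handle = 0.06. A push on the knob bears 2.7 times as hard on them; keep that under 25 N.
- barrel: The bolt's fixed plate with two guide straps, on the door; its origin and axes are those of the locker. The bolt's axis runs along y at x = -79 mm, z = +100 mm (14 mm before the door). Between the parked place and the notch plate a short rail under the stem (rod 25 to 47 mm), its top 5 mm below the axis, keeps the handle from going down.
- rod (a joint): Slide of the round steel rod, m, along the locker's +y (to the left seen from the front). 0 to 0.012 at the start (withdrawn); end stop at 0.092, past the notch; friction 2 N; it has no spring and stays where it is left. With rod = r the stem stands at y = -45 mm + r in the locker's frame.
- handle (a joint): Turn of the handle about the rod, rad: 0 = straight out from the door (level), positive = down, negative = up (range -0.5 to 0.95). Starts hanging at 0.6 to 0.8; must be at 0 or above level (0 or negative) to slide over rail and low cheek; about 0.85 when fully down in the notch. Stiff hinge (0.07 N m): it stays at the angle it is left at.
- knob (a point): Centre of the handle's knob: a steel cylinder 14 mm in diameter and 24 mm long, lying along the rod (locker's y), at the end of the stem, 60 mm from the rod's axis. Pinched by its two flat ends it can turn between the fingers. Its x axis points along the stem to the rod.
- loupe_mid (a point): Centre of a round loupe, 41 mm wide and 36 mm high, loose on the back part of the locker's top; leave it.
- remote_mid (a point): Centre of a black remote control 193 x 46 x 19 mm, loose on the desk; leave it.
- tape_mid (a point): Centre of a roll of tape 93 mm wide and 48 mm high, loose on the desk; leave it.

How it is judged (in metres and radians):
On the way, in this order (a step that is already met when the one before it is completed fails the run):
1. the handle is raised level (joint handle below 0.2) while the bolt is still withdrawn (joint rod below 0.04) (value of joint handle below 0.2 rad and value of joint rod below 0.04 m), for 0.1 s.
2. the bolt is slid across (joint rod over 0.05) with the handle still level or raised (value of joint rod above 0.05 m and value of joint handle below 0.3 rad), for 0.1 s.
At the end, for the whole second after the job is handed in: The bolt is across (joint rod over 0.05 m) and its handle is down in the notch (joint handle over 0.65 rad), at rest (value of joint rod above 0.05 m and value of joint handle above 0.65 rad and velocity of joint handle between -0.1 and 0.1 rad/s and velocity of joint rod between -0.01 and 0.01 m/s); the robot touches nothing.
It fails at once if the handle is pressed against the notch plate (onto its cheeks or the notch's sides) with more than 25 N (contact force between barrel and locker above 25 N).
It fails at once if the loupe, remote or tape roll is moved more than 15 mm (distance of any of loupe_mid, remote_mid, tape_mid from where it was at the start of the episode above 0.015 m).
It also fails if it takes over 70 s, if anything falls off the work surface, if the arm or the gripper's body presses on something with over 40 N, if the wrist force passes 120 N, or if a joint passes its speed limit or range.

## Working session

There is one attempt and no reset: what is moved stays moved. The work goes in short steps, Python scripts to look and compute and a shell command to move; the robot and the scene stay as the last step left them, time stands still between calls to the robot, and variables do not carry over. Pictures are saved under pics/ and viewed, at most 13 in all, crops included, and the job is handed in when it is done.

```bash
mkdir -p pics; ls
python3 - <<'E'
from cell import env
import cv2,numpy as np
print(env.state())
for n in("side","top"):
    p,d=env.read_camera(n); i=env.camera_info(n); print(n,i)
    cv2.imwrite(f"pics/{n}0.png",p[:,:,::-1]); np.save(f"{n}0.npy",d)
E
```

```text
pics
{'t': 0.0, 'joints': array([-1.52228511e+00,  3.81208750e-01,  1.29822198e+00,  1.44819854e-05,
        1.46361234e+00, -2.15323039e-01]), 'joint_velocities': array([ 0.00103605,  0.00218731, -0.00114244,  0.0004664 , -0.00012844,
       -0.00229843]), 'effort': array([-7.77345613e-04, -4.37926984e+01, -2.24558401e+01,  7.13980361e-02,
        3.52249655e-02, -1.20133614e-04]), 'eef_pos': array([ 143.4069397 , -530.69636586,  238.14400645]), 'tool_rot': array([-3.11286576e+00, -4.13036543e-01, -2.12243428e-04]), 'wrist_force': array([-0.7505106 , -0.25418697, -0.64684172]), 'moment': array([ 0.01524626, -0.00742128,  0.01404747]), 'grasp_force': 0.0, 'opening': 87.97145933025968}
side {'camera_matrix': array([[557.67733556,   0.        , 315.75673904],
       [  0.        , 557.67733556, 240.15675884],
       [  0.        ,   0.        ,   1.        ]]), 'k1': -0.03780431490694851, 'R': array([[-0.99816151,  0.05723599, -0.01994076],
       [ 0.05277389,  0.6589247 , -0.75035536],
       [-0.02980788, -0.75002819, -0.66073384]]), 't': array([ 580.02998584,   91.26193499, 1281.1737875 ])}
top {'camera_matrix': array([[471.51275976,   0.        , 323.80683054],
       [  0.        , 471.51275976, 230.38119106],
       [  0.        ,   0.        ,   1.        ]]), 'k1': -0.09908482027264758, 'R': array([[-0.14931284, -0.98878438, -0.00333525],
       [-0.96496187,  0.14644987, -0.21771777],
       [ 0.21576437, -0.02928967, -0.97600607]]), 't': array([  3.55050806, 598.49608812, 978.41646503])}
```

View pics/side0.png

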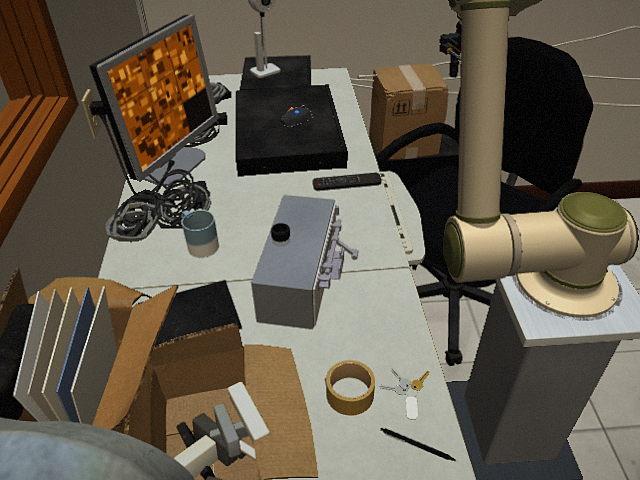

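View pics/top0.png

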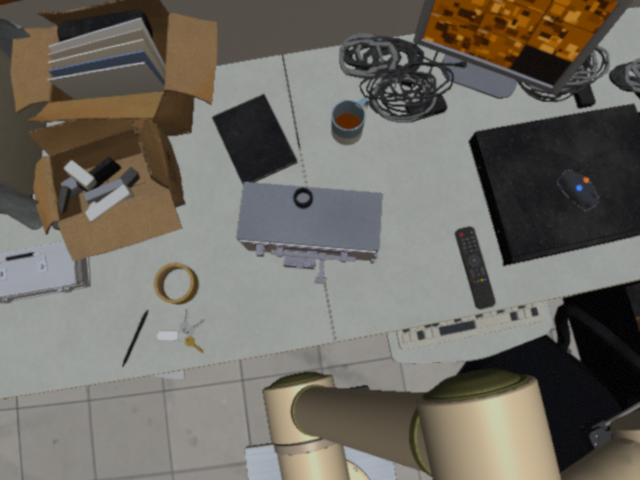

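The side view shows the locker around (295,260), with the handle at (350,252). The top view shows the locker top around (310,220), the notch plate at (298,263) and the handle knob at about (320,278). The next step is to get the locker pose from depth.

```bash
cat > h.py <<'E'
import numpy as np,cv2
from cell import env
def cloud(n,d):
    i=env.camera_info(n);K=i["camera_matrix"]
    v,u=np.mgrid[0:480,0:640]
    p=cv2.undistortPoints(np.stack([u,v],-1).reshape(-1,1,2).astype(float),K,np.array([i["k1"],0,0,0.]))[:,0]
    c=np.c_[p,np.ones(len(p))]*d.reshape(-1,1)
    return ((c-i["t"])@i["R"]).reshape(480,640,3)
def proj(n,X):
    i=env.camera_info(n);r,_=cv2.Rodrigues(i["R"])
    return cv2.projectPoints(np.atleast_2d(X).astype(float),r,i["t"],i["camera_matrix"],np.array([i["k1"],0,0,0.]))[0][:,0]
E
python3 - <<'E'
from h import *
for n,b in(("top",(170,310,210,410)),("side",(180,340,230,380))):
    d=np.load(n+"0.npy");W=cloud(n,d);m=np.zeros((480,640),bool);m[b[0]:b[1],b[2]:b[3]]=1
    m&=d>0
    t=m&(abs(W[:,:,2]-125)<6); P=W[t]
    r=cv2.minAreaRect(P[:,:2].astype(np.float32));print(n,t.sum(),np.median(P[:,2]),r, cv2.boxPoints(r).round(1).tolist())
    # robust: percent edges along axes
    # front stuff: 
    f=m&(W[:,:,2]>30)&(W[:,:,2]<118)
    c=np.array(r[0]);P=W[f]
    a=np.deg2rad(r[2]); 
    print(P.min(0),P.max(0))
    np.save(n+"c.npy",W)
E
```

```text
top 7910 123.68887735997205 ((614.8516235351562, -59.22779846191406), (298.79193115234375, 131.1892852783203), 76.44178009033203) [[516.0999755859375, -189.10000610351562], [643.5999755859375, -219.8000030517578], [713.5999755859375, 70.5999984741211], [586.0999755859375, 101.4000015258789]]
[ 476.88163627 -189.366824     30.04701434] [590.64835036  98.36901901 117.99221365]
side 5024 124.45003323781475 ((618.208251953125, -54.08192443847656), (305.12689208984375, 130.85296630859375), 76.63477325439453) [[519.2999877929688, -187.39999389648438], [646.5999755859375, -217.60000610351562], [717.0999755859375, 79.19999694824219], [589.7999877929688, 109.5]]
[ 481.90809057 -182.6869048    30.07607935] [715.20644956 107.15236959 117.97453753]
```

Run:
```python
from h import *
a=-np.deg2rad(13.5);c=np.array([615.5,-58.])
R=np.array([[np.cos(a),-np.sin(a)],[np.sin(a),np.cos(a)]])
for n,b in(("top",(230,310,210,410)),("side",(180,340,280,380))):
    W=np.load(n+"c.npy");m=np.zeros((480,640),bool);m[b[0]:b[1],b[2]:b[3]]=1
    L=np.dstack([(W[:,:,:2]-c)@R,W[:,:,2]])
    m&=(W[:,:,2]>25)&(W[:,:,2]<135)&(np.load(n+"0.npy")>0)
    t=m&(L[:,:,0]<-68)&(L[:,:,0]>-170)&(abs(L[:,:,1])<200)
    P=L[t];print(n,len(P))
    for lo in range(-150,160,10):
        q=P[(P[:,1]>=lo)&(P[:,1]<lo+10)]
        if len(q):print(lo,len(q),"x",q[:,0].min().round(),"z",np.percentile(q[:,2],[0,50,100]).round())
    k=P[(P[:,0]<-110)];print("knob",len(k),k.min(0),k.max(0),np.median(k,0))
    s=P[(P[:,0]<-104)&(P[:,1]<0)];print("s",np.median(s,0))
p=cv2.imread("pics/top0.png")[225:300,230:400];cv2.imwrite("pics/c1.png",cv2.resize(p,None,fx=4.5,fy=4.5,interpolation=cv2.INTER_CUBIC))
```

```text
top 1134
-150 25 x -72.0 z [ 30.  92. 108.]
-110 8 x -85.0 z [ 97. 102. 105.]
-100 18 x -83.0 z [100. 103. 108.]
-90 38 x -87.0 z [ 92. 107. 110.]
-80 45 x -88.0 z [ 92. 108. 112.]
-70 20 x -84.0 z [ 99. 103. 107.]
-60 22 x -84.0 z [ 99. 102. 106.]
-50 42 x -132.0 z [ 60. 100. 110.]
-40 132 x -133.0 z [ 57.  86. 110.]
-30 58 x -132.0 z [ 63.  84. 109.]
-20 85 x -104.0 z [ 58.  82. 107.]
-10 79 x -104.0 z [ 72.  91. 106.]
0 67 x -104.0 z [ 56.  68. 105.]
10 74 x -103.0 z [ 56.  62. 107.]
20 79 x -104.0 z [ 58.  69. 106.]
30 74 x -104.0 z [ 57.  64. 108.]
40 74 x -104.0 z [ 55.  71. 105.]
50 52 x -87.0 z [ 96. 108. 117.]
60 31 x -88.0 z [ 99. 105. 112.]
70 11 x -84.0 z [100. 102. 106.]
90 58 x -90.0 z [ 88. 111. 115.]
100 38 x -90.0 z [ 87. 111. 115.]
110 1 x -68.0 z [100. 100. 100.]
knob 92 [-132.67652528  -45.24603607   57.28807538] [-110.22896223  -22.50186684   81.61549285] [-124.28062697  -34.21522768   67.14436916]
s [-122.94433666  -34.14359916   67.62395943]
side 937
-150 4 x -69.0 z [ 85.  96. 107.]
-140 6 x -70.0 z [ 26.  98. 108.]
-100 10 x -81.0 z [101. 103. 105.]
-90 6 x -
[... 189 characters left out ...]
 108.]
-30 124 x -130.0 z [ 57.  85. 110.]
-20 51 x -129.0 z [ 56.  77. 106.]
-10 83 x -101.0 z [ 57.  79. 108.]
0 73 x -101.0 z [ 58.  79. 105.]
10 39 x -101.0 z [ 59.  81. 107.]
20 45 x -101.0 z [ 59.  63. 108.]
30 49 x -101.0 z [ 59.  91. 107.]
40 60 x -101.0 z [ 59.  66. 107.]
50 51 x -101.0 z [ 58.  77. 111.]
60 49 x -85.0 z [ 93. 106. 112.]
70 24 x -82.0 z [ 97. 101. 109.]
80 2 x -79.0 z [100. 103. 107.]
90 24 x -86.0 z [ 88. 112. 115.]
100 87 x -88.0 z [ 86. 107. 116.]
110 13 x -86.0 z [ 89.  94. 115.]
knob 82 [-129.78382725  -40.70568713   55.84825881] [-110.45497546  -15.64738043   79.63820446] [-121.68677435  -26.24633487   67.31709306]
s [-119.50834478  -26.55309292   68.17938654]
```

View pics/c1.png

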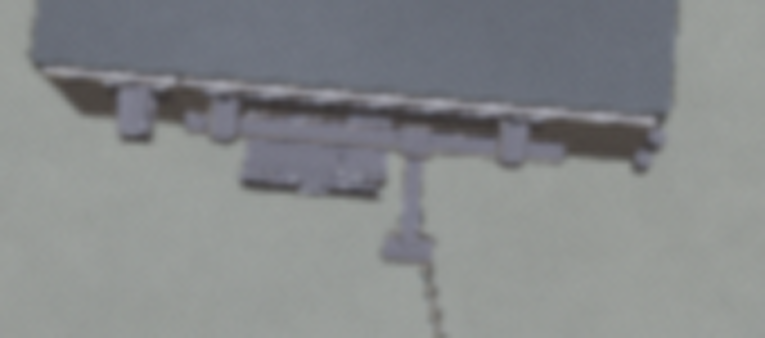

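```bash
cat >> h.py <<'E'
A=-np.deg2rad(13.46);C=np.array([616.5,-56.7])
RL=np.array([[np.cos(A),-np.sin(A)],[np.sin(A),np.cos(A)]])
def l2w(p): return np.r_[RL@np.array(p[:2])+C,p[2]]
def w2l(p): return np.r_[RL.T@(np.array(p[:2])-C),p[2]]
def go(pl):
    s=env.state();T=cv2.Rodrigues(s["tool_rot"])[0]
    d=T.T@(l2w(pl)-s["eef_pos"])
    roll=np.arctan2(T[1,0],T[0,0])-A
    print("t",s["t"],"tcpL",w2l(s["eef_pos"]).round(1),"shift units",(d/200).round(3),"roll units",round(roll/.5,3),"F",s["wrist_force"].round(1),"open",round(s["opening"],1),"grip",round(s["grasp_force"],1))
def knob(th,r): return np.array([-79-60*np.cos(th),-45+r,100-60*np.sin(th)])
E
python3 - <<'E'
from h import *
go([-128,-32.6,170])
p=cv2.imread("pics/side0.png")[215:300,300:375];cv2.imwrite("pics/c2.png",cv2.resize(p,None,fx=7,fy=7,interpolation=cv2.INTER_CUBIC))
for n,c in(("top",(614.85,-59.2)),("side",(618.2,-54.1))):
    W=np.load(n+"c.npy");L=np.dstack([(W[:,:,:2]-c)@RL,W[:,:,2]])
    for zl,zh in((86,97),(70,84),(56,66)):
        t=(L[:,:,0]<-93)&(L[:,:,0]>-108)&(L[:,:,2]>zl)&(L[:,:,2]<zh)&(L[:,:,1]>-28)&(L[:,:,1]<80)
        h=np.histogram(L[t][:,1],np.arange(-30,82,4))[0];print(n,zl,h)
E
```

```text
t 0.1 tcpL [-349.8 -571.1  238.2] shift units [ 2.262 -1.834  0.344] roll units 0.997 F [0.3 0.8 0.2] open 88.4 grip 0.0
top 86 [ 1  0  0  6  8 10  9  9  4  2  0  0  0  4  4  4  3  2  6  4  1  0  0  0
  0  0  0]
top 70 [0 0 2 2 2 2 3 2 1 2 0 0 1 2 1 1 2 2 1 1 0 0 0 0 0 0 0]
top 56 [0 0 0 1 2 0 0 0 3 3 6 6 6 4 2 3 4 3 2 0 0 0 0 0 0 0 0]
side 86 [1 0 0 3 6 7 4 5 6 4 0 0 1 2 4 2 4 2 3 6 1 0 0 0 0 0 0]
side 70 [0 0 0 0 0 3 4 4 5 1 0 0 1 2 0 0 3 2 1 6 1 0 0 0 0 0 0]
side 56 [0 0 0 1 1 4 0 0 3 0 1 0 3 3 0 3 3 4 2 8 1 0 0 0 0 0 0]
```

View pics/c2.png

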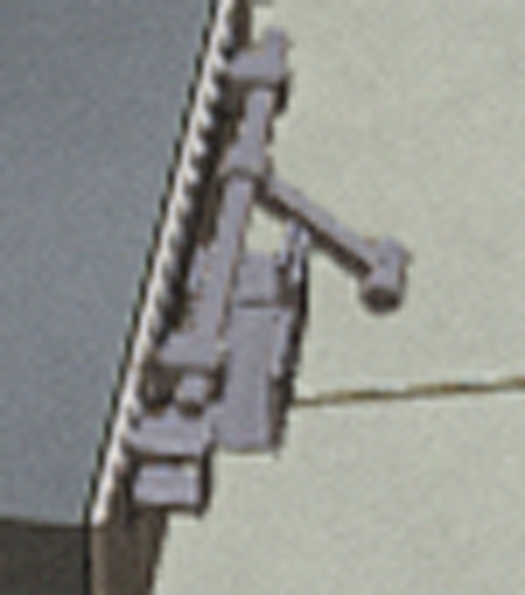

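The crop shows the handle hanging with its knob at crop (385,280) and the notch in the plate's outer face. Both depth views put the notch at about y=15 mm, so rod≈60 mm. Now I start moving.

```bash
python3 -m crank '[0.15,-0.12,0,0,0.4,-0.3,0,0,0.7,-0.55,0,0,0.95,-0.75,0,0,1,-0.8,0,0,1,-0.8,0,0,1,-0.8,0,0,1,-0.8,0,0,1,-0.8,0,0,1,-0.8,0,0]' 0 10; python3 -m crank '[0.15,-0.12,0,0,0.4,-0.3,0,0,0.7,-0.55,0,0,0.95,-0.75,0,0,1,-0.8,0,0,1,-0.8,0,0,1,-0.8,0,0,1,-0.8,0,0,1,-0.8,0,0,1,-0.8,0,0]'; python3 -m crank '[0.1,-0.08,0,0.2,0.2,-0.16,0,0.4,0.262,-0.234,0,0.6,0.262,-0.234,0,0.8,0.262,-0.234,0,0.997,0.262,-0.234,0,0.997,0.262,-0.234,0,0.997,0.262,-0.234,0,0.997,0.262,-0.234,0,0.997,0.262,-0.234,0,0.997]'; python3 -c "
from h import *
p,d=env.read_camera('side');cv2.imwrite('pics/s1.png',cv2.resize(p[100:400,200:500,::-1],None,fx=2,fy=2))
go([-128,-32.6,57])"
```

```text
t: 1.35
eef_pos: [294.5, -324.7, 238.7]
tool_rot: [-3.114, -0.412, 0.0]
wrist_force: [-0.8, -0.0, 0.1]
opening: 87.8
grasp_force: 0.0
t: 2.6
eef_pos: [446.0, -118.2, 238.8]
tool_rot: [3.114, 0.412, 0.0]
wrist_force: [-0.2, 0.2, -0.6]
opening: 88.1
grasp_force: 0.0
t: 3.85
eef_pos: [484.5, -58.9, 238.8]
tool_rot: [-3.12, 0.367, -0.0]
wrist_force: [-0.0, -0.1, 0.5]
opening: 88.0
grasp_force: 0.0
t 3.9 tcpL [-127.9  -32.9  238.7] shift units [-0.001 -0.001  0.909] roll units 0.001 F [0.1 0.8 0. ] open 88.1 grip 0.0
```

View pics/s1.png

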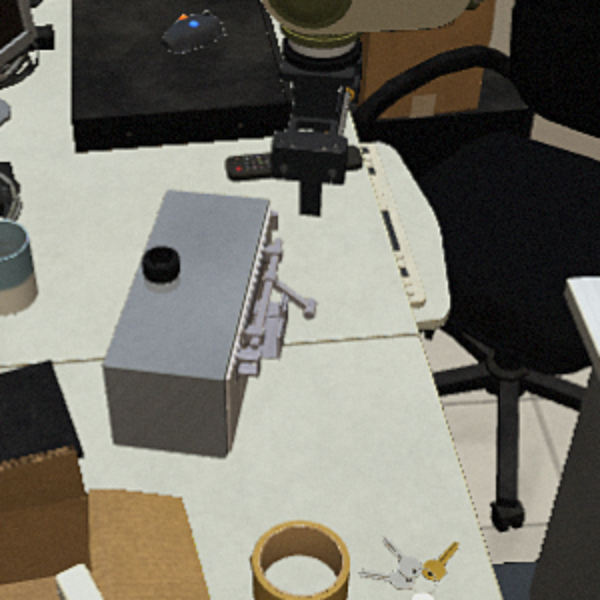

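The gripper is above the knob at crop (310,200), and the knob is at (310,308). The way down is clear.

```bash
python3 -m crank '[-0.01,0,0.15,0,-0.01,0,0.35,0,-0.01,0,0.5,0,-0.01,0,0.6,0,-0.01,0,0.7,0,-0.01,0,0.78,0,-0.01,0,0.84,0,-0.01,0,0.89,0,-0.01,0,0.915,0,-0.01,0,0.915,0]' 0 8;  python3 -c "
from h import *
p,d=env.read_camera('side');cv2.imwrite('pics/s2.png',cv2.resize(p[200:300,290:390,::-1],None,fx=6,fy=6))
go([-128,-32.6,57])"
```

```text
t: 5.15
eef_pos: [482.6, -58.4, 55.7]
tool_rot: [-3.12, 0.368, 0.0]
wrist_force: [-0.0, 0.0, 1.0]
opening: 88.5
grasp_force: 0.0
t 5.2 tcpL [-129.7  -32.9   55.9] shift units [ 0.009 -0.001 -0.005] roll units 0.001 F [ 0.3 -0.6  0.3] open 87.8 grip 0.0
```

View pics/s2.png

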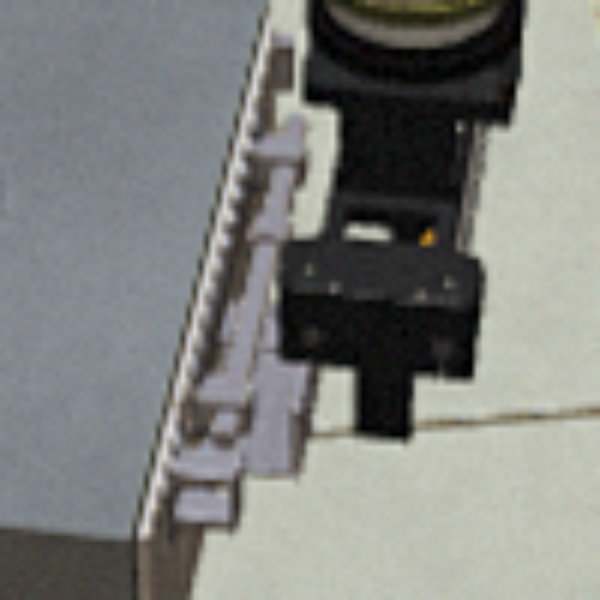

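The gripper body at (380,310) stands clear of the barrel, with the fingers straddling the knob. Closing gently.

```bash
python3 -m crank '[0,0,0,0,0,0,0,0,0,0,0,0,0,0,0,0,0,0,0,0,0,0,0,0,0,0,0,0,0,0,0,0,0,0,0,0,0,0,0,0]' 1 8;  python3 -c "
from h import *
go([-128,-32.6,57])"
```

```text
t: 6.45
eef_pos: [482.5, -58.5, 55.7]
tool_rot: [3.12, -0.368, -0.0]
wrist_force: [-0.8, -1.7, -0.7]
opening: 24.0
grasp_force: 8.0
t 6.45 tcpL [-129.9  -32.9   55.7] shift units [ 0.009 -0.002 -0.006] roll units 0.0 F [-0.8 -1.7 -0.7] open 24.0 grip 8.0
```

```bash
python3 -m crank '[-0.016,0,-0.022,0,-0.03,0,-0.045,0,-0.042,0,-0.072,0,-0.053,0,-0.1,0,-0.06,0,-0.13,0,-0.065,0,-0.16,0,-0.066,0,-0.185,0,-0.066,0,-0.205,0,-0.066,0,-0.215,0,-0.066,0,-0.215,0]';  python3 -c "
from h import *
p,d=env.read_camera('side');cv2.imwrite('pics/s3.png',cv2.resize(p[200:300,290:390,::-1],None,fx=6,fy=6))
go([-139,-32.6,95])"
```

```text
t: 7.7
eef_pos: [469.7, -55.3, 98.9]
tool_rot: [3.12, -0.368, 0.0]
wrist_force: [-2.8, -1.0, -0.2]
opening: 23.7
grasp_force: 8.0
t 7.75 tcpL [-143.1  -32.8   98.8] shift units [ 0.02  -0.001  0.019] roll units 0.0 F [-1.9 -0.8  1. ] open 24.1 grip 8.0
```

View pics/s3.png

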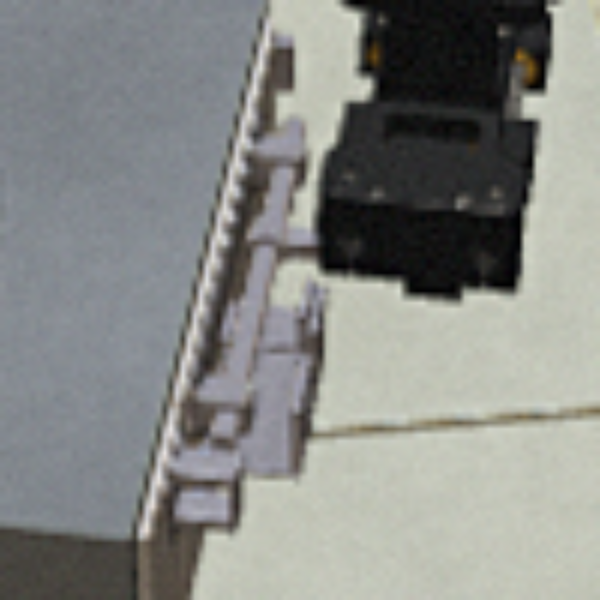

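The stem is level at (295,240), clear of the plate. Sliding left to just before the estimated notch.

```bash
python3 -m crank '[0.01,-0.02,0,0,0.01,-0.05,0,0,0.01,-0.08,0,0,0.01,-0.11,0,0,0.01,-0.14,0,0,0.01,-0.17,0,0,0.01,-0.2,0,0,0.01,-0.215,0,0,0.01,-0.215,0,0,0.01,-0.215,0,0]';  python3 -c "
from h import *
p,d=env.read_camera('side');cv2.imwrite('pics/s4.png',cv2.resize(p[200:300,290:390,::-1],None,fx=6,fy=6))
p,d=env.read_camera('top');cv2.imwrite('pics/t4.png',cv2.resize(p[225:300,230:400,::-1],None,fx=4.5,fy=4.5))
go([-139,15,95])"
```

```text
t: 9.0
eef_pos: [479.9, -12.9, 98.1]
tool_rot: [-3.119, 0.367, 0.008]
wrist_force: [-8.2, 2.9, 0.6]
opening: 24.0
grasp_force: 8.0
t 9.1 tcpL [-143.    10.8   98.2] shift units [ 0.02  -0.021  0.016] roll units 0.001 F [-7.8  3.2  0.3] open 23.7 grip 8.0
```

View pics/s4.png

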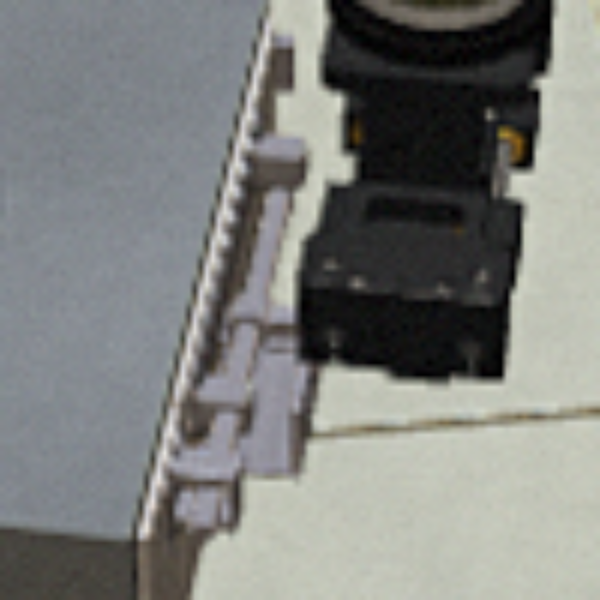

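The bolt is across, with the stem at (275,320) just before the notch. The x push is wound up by about 8 N, so I relieve it and lower carefully.

```bash
python3 -m crank '[-0.01,0,0,0,-0.01,0,0.01,0,-0.01,0,0.015,0,-0.01,0,0.02,0,-0.01,0,0.025,0,-0.01,0,0.03,0,-0.01,0,0.035,0,-0.01,0,0.035,0,-0.01,0,0.035,0,-0.01,0,0.035,0]'; python3 -m crank '[0,0,0,0,0,0,0.002,0,0,0,0.004,0,0,0,0.005,0,0,0,0.005,0,0,0,0.005,0,0,0,0.005,0,0,0,0.005,0,0,0,0.005,0,0,0,0.005,0]';  python3 -c "
from h import *
go([-139,15,95])"
```

```text
t: 10.35
eef_pos: [479.9, -13.6, 91.8]
tool_rot: [3.12, -0.368, 0.001]
wrist_force: [0.7, 2.3, -0.0]
opening: 23.7
grasp_force: 8.0
t: 11.6
eef_pos: [479.9, -13.6, 90.8]
tool_rot: [3.12, -0.368, 0.001]
wrist_force: [2.5, 1.3, 2.7]
opening: 23.6
grasp_force: 8.0
t 11.6 tcpL [-142.8   10.1   90.8] shift units [ 0.019 -0.024 -0.021] roll units 0.0 F [2.5 1.3 2.7] open 23.6 grip 8.0
```

```bash
python3 -m crank '[0,0,0.001,0,0,0,0.002,0,0,0,0.003,0,0,0,0.003,0,0,0,0.003,0,0,0,0.003,0,0,0,0.003,0,0,0,0.003,0,0,0,0.003,0,0,0,0.003,0]'
```

```text
t: 12.85
eef_pos: [479.9, -13.6, 90.2]
tool_rot: [3.12, -0.368, 0.001]
wrist_force: [4.7, 0.9, 2.9]
opening: 24.0
grasp_force: 8.0
```

```bash
python3 -m crank '[0.003,0,0.001,0,0.005,0,0.002,0,0.005,0,0.004,0,0.005,0,0.004,0,0.005,0,0.004,0,0.005,0,0.004,0,0.005,0,0.004,0,0.005,0,0.004,0,0.005,0,0.004,0,0.005,0,0.004,0]'
```

```text
t: 14.1
eef_pos: [480.1, -13.4, 89.1]
tool_rot: [-3.119, 0.368, 0.003]
wrist_force: [0.5, 5.1, -1.2]
opening: 23.8
grasp_force: 8.0
```

```bash
python3 -m crank '[0,-0.003,0,0,0,-0.006,0,0,0,-0.008,0,0,0,-0.008,0,0,0,-0.008,0.002,0,0,-0.008,0.004,0,0,-0.008,0.005,0,0,-0.008,0.005,0,0,-0.008,0.005,0,0,-0.008,0.005,0]';  python3 -c "
from h import *
go([-139,15,95])"
```

```text
t: 15.35
eef_pos: [480.6, -12.3, 88.4]
tool_rot: [3.12, -0.368, -0.002]
wrist_force: [-4.3, -0.9, 1.1]
opening: 23.9
grasp_force: 8.0
t 15.35 tcpL [-142.5   11.5   88.4] shift units [ 0.018 -0.017 -0.033] roll units 0.0 F [-4.3 -0.9  1.1] open 23.9 grip 8.0
```

```bash
python3 -m crank '[-0.004,0,0,0,-0.004,0,0.002,0,-0.004,0,0.004,0,-0.004,0,0.006,0,-0.004,0,0.006,0,-0.004,0,0.006,0,-0.004,0,0.006,0,-0.004,0,0.006,0,-0.004,0,0.006,0,-0.004,0,0.006,0]'
```

```text
t: 16.6
eef_pos: [480.7, -12.1, 87.3]
tool_rot: [3.12, -0.368, 0.001]
wrist_force: [1.3, -2.9, 1.7]
opening: 23.7
grasp_force: 8.0
```

```bash
python3 -m crank '[0,0,0.001,0,0,0,0.002,0,0,0,0.003,0,0,0,0.004,0,0,0,0.005,0,0,0,0.006,0,0,0,0.006,0,0,0,0.006,0,0,0,0.006,0,0,0,0.006,0]'
```

```text
t: 17.85
eef_pos: [480.7, -12.1, 86.0]
tool_rot: [3.12, -0.368, 0.002]
wrist_force: [3.7, -3.0, 1.4]
opening: 24.1
grasp_force: 8.0
```

```bash
python3 -m crank '[0.002,0,0.001,0,0.003,0,0.002,0,0.004,0,0.003,0,0.004,0,0.004,0,0.004,0,0.005,0,0.004,0,0.006,0,0.004,0,0.006,0,0.004,0,0.006,0,0.004,0,0.006,0,0.004,0,0.006,0]'; python3 -c "
from h import *
p,d=env.read_camera('side');cv2.imwrite('pics/s5.png',cv2.resize(p[200:300,290:390,::-1],None,fx=6,fy=6))
go([-139,15,95])"
```

```text
t: 19.1
eef_pos: [480.9, -12.1, 84.7]
tool_rot: [-3.12, 0.368, 0.001]
wrist_force: [0.7, -3.0, 1.1]
opening: 24.0
grasp_force: 8.0
t 19.15 tcpL [-142.2   11.8   84.7] shift units [ 0.016 -0.016 -0.052] roll units 0.001 F [ 0.7 -2.4  1.7] open 23.9 grip 8.0
```

View pics/s5.png

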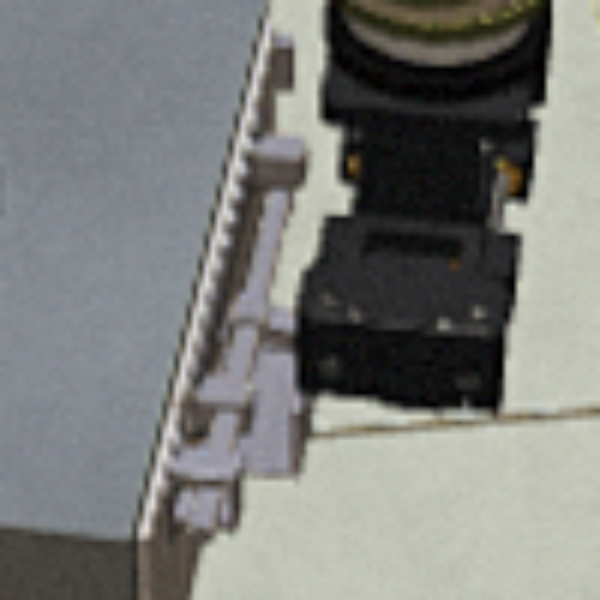

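The stem is now dropping into the plate at (280,320), below the cheek contact level and with no reaction, so it is in the notch. Continuing along the arc.

```bash
python3 -m crank '[0,0.001,0.003,0,0.001,0.002,0.006,0,0.002,0.002,0.01,0,0.003,0.002,0.014,0,0.004,0.002,0.018,0,0.005,0.002,0.022,0,0.005,0.002,0.026,0,0.006,0.002,0.03,0,0.006,0.002,0.03,0,0.006,0.002,0.03,0]'
```

```text
t: 20.4
eef_pos: [482.1, -12.9, 78.7]
tool_rot: [-3.12, 0.368, 0.0]
wrist_force: [0.5, 1.9, -0.6]
opening: 23.8
grasp_force: 8.0
```

```bash
python3 -m crank '[0.001,0,0.005,0,0.003,0,0.012,0,0.005,0,0.018,0,0.008,0,0.025,0,0.01,0,0.031,0,0.012,0,0.037,0,0.014,0,0.043,0,0.017,0,0.05,0,0.017,0,0.05,0,0.017,0,0.05,0]'
```

```text
t: 21.65
eef_pos: [485.6, -13.7, 68.7]
tool_rot: [3.12, -0.368, 0.001]
wrist_force: [2.3, 0.5, 0.0]
opening: 23.7
grasp_force: 8.0
```

```bash
python3 -m crank '[0.004,0,0.006,0,0.007,0,0.012,0,0.01,0,0.018,0,0.013,0,0.024,0,0.017,0,0.03,0,0.02,0,0.036,0,0.024,0,0.043,0,0.028,0,0.05,0,0.028,0,0.05,0,0.028,0,0.05,0]';python3 -c "
from h import *
p,d=env.read_camera('side');cv2.imwrite('pics/s6.png',cv2.resize(p[200:300,290:390,::-1],None,fx=6,fy=6))
go([-129,11,55])"
```

```text
t: 22.9
eef_pos: [491.2, -15.0, 58.8]
tool_rot: [3.12, -0.368, 0.001]
wrist_force: [3.6, 1.1, 0.7]
opening: 23.9
grasp_force: 8.0
t 22.95 tcpL [-131.6   11.3   58.8] shift units [0.013 0.002 0.019] roll units 0.0 F [2.8 1.4 1.3] open 23.7 grip 8.0
```

```bash
python3 -m crank '[0.004,0,0.004,0,0.007,0,0.008,0,0.01,0,0.012,0,0.013,0,0.016,0,0.017,0,0.02,0,0.019,0,0.024,0,0.019,0,0.024,0,0.019,0,0.024,0,0.019,0,0.024,0,0.019,0,0.024,0]'; python3 -m crank '[0,0,0,0,0,0,0,0,0,0,0,0,0,0,0,0,0,0,0,0,0,0,0,0,0,0,0,0,0,0,0,0,0,0,0,0,0,0,0,0]' 0.4; python3 -m crank '[-0.02,0,-0.02,0,-0.02,0,-0.05,0,-0.02,0,-0.09,0,-0.02,0,-0.14,0,-0.02,0,-0.19,0,-0.02,0,-0.22,0,-0.02,0,-0.22,0,-0.02,0,-0.22,0,-0.02,0,-0.22,0,-0.02,0,-0.22,0]' 1; python3 -c "
from h import *
p,d=env.read_camera('side');cv2.imwrite('pics/s7.png',cv2.resize(p[200:300,290:390,::-1],None,fx=6,fy=6))
go([-129,11,55])"
```

```text
t: 24.2
eef_pos: [494.7, -15.9, 54.0]
tool_rot: [3.12, -0.368, 0.0]
wrist_force: [2.8, 1.4, 1.1]
opening: 23.9
grasp_force: 8.0
t: 25.45
eef_pos: [494.6, -15.9, 54.0]
tool_rot: [3.12, -0.368, 0.0]
wrist_force: [0.7, 0.7, -0.8]
opening: 52.6
grasp_force: 0.0
t: 26.7
eef_pos: [490.7, -14.9, 97.8]
tool_rot: [-3.12, 0.368, 0.001]
wrist_force: [0.7, -0.9, 0.7]
opening: 0.5
grasp_force: 0.0
t 26.75 tcpL [-132.1   11.4   97.8] shift units [0.016 0.002 0.214] roll units 0.0 F [0.3 0.  0.6] open 0.5 grip 0.0
```

View pics/s7.png

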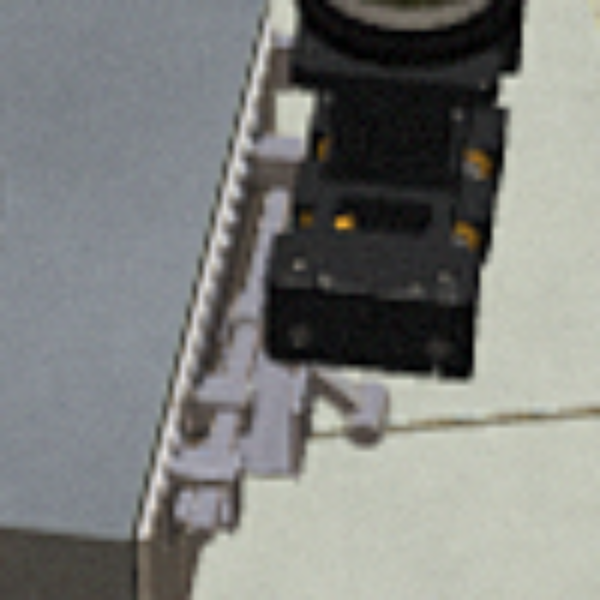

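The handle is turned well down, with the stem through the plate and the knob at (370,410). Now a gentle push from above with shut fingers seats it fully.

```bash
python3 -m crank '[0.03,0,0.03,0,0.03,0,0.07,0,0.03,0,0.1,0,0.03,0,0.12,0,0.03,0,0.13,0,0.03,0,0.14,0,0.03,0,0.148,0,0.03,0,0.154,0,0.03,0,0.16,0,0.03,0,0.16,0]'; python3 -m crank '[0,0,0.002,0,0,0,0.004,0,0,0,0.006,0,0,0,0.008,0,0,0,0.01,0,0,0,0.01,0,0,0,0.01,0,0,0,0.01,0,0,0,0.01,0,0,0,0.01,0]'
```

```text
t: 28.0
eef_pos: [496.5, -16.3, 65.9]
tool_rot: [-3.12, 0.368, 0.0]
wrist_force: [0.4, 0.8, 0.3]
opening: 0.6
grasp_force: 0.3
t: 29.25
eef_pos: [496.5, -16.3, 63.9]
tool_rot: [-3.12, 0.368, 0.0]
wrist_force: [-0.2, -0.8, 0.7]
opening: 0.4
grasp_force: 0.3
```

```bash
python3 -m crank '[0,0,0.002,0,0,0,0.004,0,0,0,0.006,0,0,0,0.008,0,0,0,0.01,0,0,0,0.01,0,0,0,0.01,0,0,0,0.01,0,0,0,0.01,0,0,0,0.01,0]'; python3 -m crank '[0,0,0,0,0,0,-0.05,0,0,0,-0.1,0,-0.1,0,-0.2,0,-0.2,0,-0.35,0,-0.35,0,-0.5,0,-0.5,0,-0.6,0,-0.5,0,-0.65,0,-0.5,0,-0.65,0,-0.5,0,-0.65,0]'
python3 - <<'E'
from h import *
p,d=env.read_camera('side');cv2.imwrite('pics/s8.png',cv2.resize(p[200:300,290:390,::-1],None,fx=6,fy=6))
W=cloud('side',d);L=np.dstack([(W[:,:,:2]-(618.2,-54.1))@RL,W[:,:,2]])
t=(L[:,:,0]<-108)&(L[:,:,0]>-150)&(abs(L[:,:,1]-15)<30)&(L[:,:,2]>25)&(L[:,:,2]<120)
P=L[t];print(len(P),np.median(P,0),P.min(0),P.max(0))
E
```

```text
t: 30.5
eef_pos: [496.6, -16.3, 62.1]
tool_rot: [3.12, -0.368, 0.0]
wrist_force: [-1.8, 0.5, 4.5]
opening: 0.5
grasp_force: 2.0
t: 31.75
eef_pos: [399.8, 6.8, 191.4]
tool_rot: [-3.12, 0.368, 0.001]
wrist_force: [0.3, -0.6, -0.1]
opening: 0.9
grasp_force: 0.0
79 [-116.52573005   14.92171749   59.68333518] [-124.84204443   -1.03045311   47.05529349] [-108.15685463   26.89272451   72.91316891]
```

View pics/s8.png

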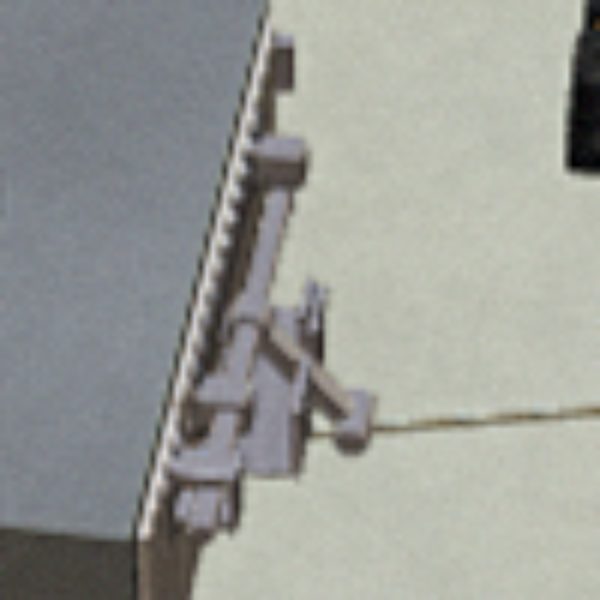

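The stem lies in the notch with the knob at (352,420). Contact came at knob height of about 55 mm, which matches handle≈0.85, and the robot is clear.

```bash
python3 -c "
from cell import env
print(env.job_done())"
```

```text
the job is handed in; nothing more can be done
None
```

The bolt is slid across, its handle is turned fully down in the notch (about 0.85 rad), the gripper is clear of everything, and the job is handed in; no verdict came back.

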